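# Swing a hand lens to hang down and snap it upright into its stand

### The job

Put the black hand lens away in its stand: pinch it by the brass bead on its handle, lift it clear and ease the grip so that the lens swings down and hangs straight, then clamp it again. Stand it upright, lens down, with its rim gently resting on the grey felt of the stand's foot, its face square to the stand and its handle pressed right into the sprung roller clip; let go and leave the bottle, the tub of cotton buds and the painted sherd where they are.

Things in the scene. Friction and masses are not known exactly. Their poses are not given: they have to be found in the camera images.
- magnifier: Hand lens, 98 x 187 x 14 mm, about 0.12 kg (varies by 20 %), lying on a cork block, handle overhanging. Round black handle, 14 mm diameter, along its own y axis from y = -94 mm (free end) to y = -2 mm, axis at z = 7 mm; round framed lens, 96 mm diameter, 12 mm thick, centred at y = +44 mm. Origin: middle of its underside; z is normal to the lens face. Centre of mass at y = +25 mm.
- lens_grip (a point): Centre of a brass bead, 19 mm diameter, on the handle's axis 24 mm from its free end (magnifier y = -70 mm): pinch it here, across magnifier x. Over 20 N holds it level; eased to 2 to 8 N (fingers near 18 to 18.4 mm opening, as contacts yield; varies with hidden friction and mass) it swings lens down about the line through the pads and stays pinched; past 19 mm it falls.
- lens_clip_point (a point): Point on the handle's axis 75 mm from its free end (magnifier y = -19 mm): the part of the handle that goes between the clip's rollers.
- lens_rim (a point): The lens rim's far end (magnifier y = +92 mm), 162 mm from lens_grip; the lowest point when the lens hangs.
- lens_stand: Lens stand, fixed, its yaw varies. Wooden foot 110 x 130 x 8 mm with a grey felt pad (top at z = 9 mm, x = -42 to +18 mm), a post 133 mm high (x = +34 to +48 mm) with an aluminium crossbar (90 mm wide in y, z = 107 to 133 mm, front at x = +23 mm) carrying the clip. Nothing is higher than 133 mm. Origin: under the foot's centre; -x is its open front; z up.
- clip_center (a point): Where the upright handle's axis lies when home in the clip: 120 mm above the table, over the stand's origin; a rubber stop touches the handle 7 mm behind (+x). Two white sprung rollers, 10 mm diameter, z = 109 to 131 mm, at stand x = -5 mm, 9 mm apart at rest, are spread by the handle as it is pushed in along stand +x with 3 to 5 N, and close before it. Jaws reach to x = -10 mm.
- foot_top (a point): Top of the felt on the stand's foot, 9 mm above the table, straight under clip_center: the rim rests here.
- solvent_bottle: Clear bottle with a cork, 54 mm diameter, 122 mm high; bystander. Origin under its middle.
- cotton_buds: Tub of pink cotton buds, 77 mm diameter, 80 mm high; bystander. Origin under its middle.
- painted_sherd: Red painted potsherd, 109 x 93 x 18 mm, lying flat; bystander. Origin under its middle.
- cork_block: Cork block, 64 x 64 x 30 mm, fixed on the table; the round lens lies on it with its middle about over the block's middle, so the handle's axis is 37 mm above the table and hangs free. Origin: under its middle.

How it is judged (in metres and radians):
On the way:
1. the hand lens hangs straight down (within 0.15 rad) and still in the fingers, its rim at least 20 mm above the table, clamped again with more than 15 N (angle between magnifier's own y axis and vertical above 2.99 rad and height (world z) of lens_rim above 0.02 m and angular speed of magnifier below 0.5 rad/s and contact force between the fingers and magnifier above 15 N), for 0.2 s.
At the end, for the whole second after the job is handed in: The hand lens stands upright, lens down (within 0.12 rad), its rim on the felt (less than 5 mm above it), its face square to the stand (within 0.3 rad), the handle's axis within 4 mm of the clip's centre, released and at rest (horizontal distance between lens_clip_point and clip_center below 0.004 m and angle between magnifier's own y axis and vertical above 3.02 rad and z of lens_rim in the frame of foot_top below 0.005 m and angle between the z axis of magnifier and the x axis of lens_stand, either way round below 0.3 rad and linear speed of magnifier below 0.02 m/s and contact force between the fingers and magnifier below 0.05 N); the robot touches nothing.
It fails at once if a bystander is moved more than 20 mm (distance of any of solvent_bottle, cotton_buds, painted_sherd from where it was at the start of the episode above 0.02 m).
It fails at once if the lens is rammed against or dropped on the stand (over 40 N) (contact force between magnifier and lens_stand above 40 N).
It also fails if it takes over 56 s, if anything falls off the work surface, if the arm or the gripper's body presses on something with over 40 N, if the wrist force passes 120 N, or if a joint passes its speed limit or range.

### The arm

A 7-joint arm with a two-finger parallel gripper is mounted at the origin on the work surface; the furniture and walls round the work are solid. World frame = base frame: x ahead of the robot, y to its left, z up, the work surface at z = 0. Lengths are in mm, angles in rad, forces in N, time in s.
With the tool pointing down it reaches from about 425 to 875 mm from the base axis. Payload 4.7 kg.
Tool frame: the origin (TCP) lies midway between the tips of the shut fingers; the grasp point (between the pads) lies 19 mm behind it (robot.hold_point_z is the distance from the TCP to the grasp point, in mm); z points along the fingers, y is the line along which they close (so a half turn about z gives the same grasp; the last joint's range is limited). The gripper opens to 87 mm and grips with 3 to 60 N. Pads are 19 mm wide; open, the fingers measure 117 mm over their backs; the gripper's body (75 mm by 190 mm) begins 51 mm behind the grasp point.
Start: joints at [-1.109, 0.321, -0.07, 1.45, 0.023, 1.371, -0.057], TCP at [281.468, 585.919, 222.587] pointing down, gripper open.
Joint ranges: [-2.86, 2.86], [-0.3, 2.09], [-1.38, 1.24], [0.06, 2.45], [-1.56, 4.7], [0.09, 2.05], [-2.69, 2.69]. Speed limits (rad/s): [2.57, 2.57, 3.14, 3.14, 3.14, 3.14, 3.14].

### API

Orientations are given as [roll, pitch, yaw] about the fixed x, y, z axes, in that order (R = Rz(yaw) Ry(pitch) Rx(roll)).
In Python, from station import robot gives the robot as it stands.
- The arm moves only by the shell command python3 -m jog 'ROWS' [OPENING] [FORCE]. ROWS is JSON, a list of rows, each an object of numbers: "tx", "ty", "tz": the shift along the tool's x, y, z in m; "wx", "wy", "wz": the turn, a rotation vector about the tool's x, y, z in degrees. In form: [{"tx": .., "ty": .., "tz": .., "wx": .., "wy": .., "wz": ..}, ...]. A call has 1 to 12 rows; each row is the pose to reach, as a shift and turn from the pose commanded when the call began, along the tool's axes at that moment; what a row does not reach only later rows make up. A row lasts 1/10 s, in which the tool goes at most 50 mm and 8.59 degrees, less where a joint would pass 70% of its speed; a pose out of reach is approached as far as the arm can. A call with a gripper value outside its range is refused whole. OPENING is the finger opening in m, from 0 to 0.087, set as the call begins (- or left out, the last holds). The fingers move at their own pace and stop on an object; FORCE is the grip in N (left out, the last holds). Time passes only in rows, so rows that repeat a pose let the fingers close. It gives the time, the measured TCP pose, the force, the opening and the grip force at its end, in the units of the state.
- robot.state(): the state, without advancing time (a new reading comes with each control period).
- robot.get_image(name): name is "scene" or "top" or "wrist"; returns a dict with "color" (480x640x3 uint8, blue, green, red), "depth" (480x640 float32, mm along the optical axis (not along the pixel's ray), 0 where there is no reading), "fx", "fy", "cx", "cy" (pixels), "R" (3x3) and "t" (3): a world point X has camera coordinates R X + t; the wrist camera has in their place "mount" (4x4, takes a point from camera to tool coordinates, whose origin is the TCP and whose axes are the flange's). Camera axes: x right, y down, z forward; pixel columns grow to the right and rows downward; lengths in mm; the calibration is good to about 2 mm. A picture is of the moment at which its call begins: read the wrist's pose just before it.
- robot.close_job(): hands the job in; it is judged then, once.
The state is a dict: "clock": time; "q": joint angles; "joint_vel": joint speeds; "tau": joint torques, N m; "eef_pos": TCP position; "tcp_rot": TCP orientation; "contact_force": force on the tool from outside, world axes, zero at the start; "wrist_torque": the same for the moment, N m; "gripper_width": opening from 0.0 (shut) to 1.0 (fully open); "finger_force": force on a finger pad.
Only numpy, scipy, OpenCV 4.12 (cv2) and the standard library are available. Lean on these libraries where they do the work, as an engineer would, in place of code of your own. Each camera call takes 0.05 s, during which the arm holds its last target. There are 200 camera calls.

## Working session

There is one attempt and no reset: what is moved stays moved. The work goes in short steps, Python scripts to look and compute and a shell command to move; the robot and the scene stay as the last step left them, time stands still between calls to the robot, and variables do not carry over. Pictures are saved under pics/ and viewed, at most 13 in all, crops included, and the job is handed in when it is done.

```bash
ls; mkdir -p pics; cat > h.py <<'E'
import numpy as np, cv2
from scipy.spatial.transform import Rotation as R
from station import robot
def pts(im,T=None):
    d=im["depth"].astype(float); v,u=np.mgrid[:480,:640]
    P=np.stack([(u-im["cx"])/im["fx"]*d,(v-im["cy"])/im["fy"]*d,d],-1)
    if "R" in im: W=(P-np.array(im["t"]))@np.array(im["R"])
    else:
        M=np.array(im["mount"]); W=P@M[:3,:3].T+M[:3,3]; W=W@T[0].T+T[1]
    W[d==0]=np.nan
    return W
def pose():
    s=robot.state(); return R.from_euler('xyz',s["tcp_rot"]).as_matrix(),np.array(s["eef_pos"])
E
python3 - <<'E'
from h import *
s=robot.state(); print({k:np.round(v,3) for k,v in s.items()}, robot.hold_point_z)
for n in("scene","top"):
    im=robot.get_image(n); cv2.imwrite(f"pics/{n}0.png",im["color"]); np.savez(f"{n}0.npz",**im)
    print(n,-np.array(im["R"]).T@np.array(im["t"]))
E
```

```text
pics
{'clock': np.float64(0.0), 'q': array([-1.109,  0.322, -0.07 ,  1.452,  0.023,  1.371, -0.057]), 'joint_vel': array([ 0.001, -0.001, -0.   , -0.   , -0.   ,  0.001,  0.001]), 'tau': array([ 1.0000e-03, -4.9129e+01, -4.0300e-01, -3.1252e+01, -6.4000e-02,
        4.4000e-02,  0.0000e+00]), 'eef_pos': array([281.205, 585.417, 221.478]), 'tcp_rot': array([-3.14 ,  0.   ,  2.694]), 'contact_force': array([-0.508, -0.267, -0.634]), 'wrist_torque': array([-0.008,  0.008,  0.03 ]), 'finger_force': np.float64(0.0), 'gripper_width': np.float64(1.001)} 18.700000000000003
scene [ -56.8779894  -606.77431469  484.21209541]
top [ 308.16944064   81.84999506 1445.85501613]
```

View pics/top0.png

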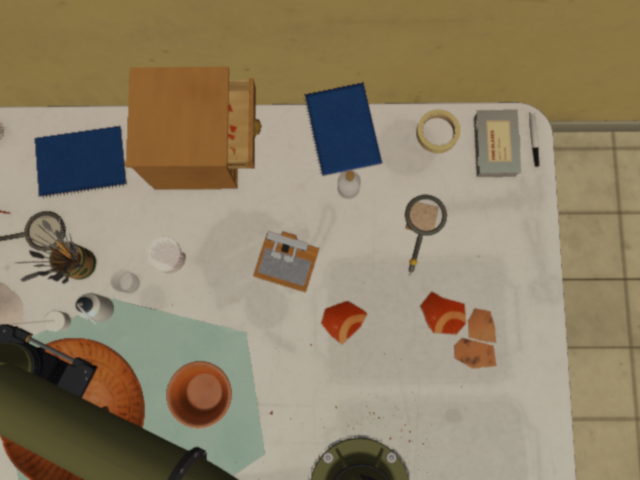

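View pics/scene0.png

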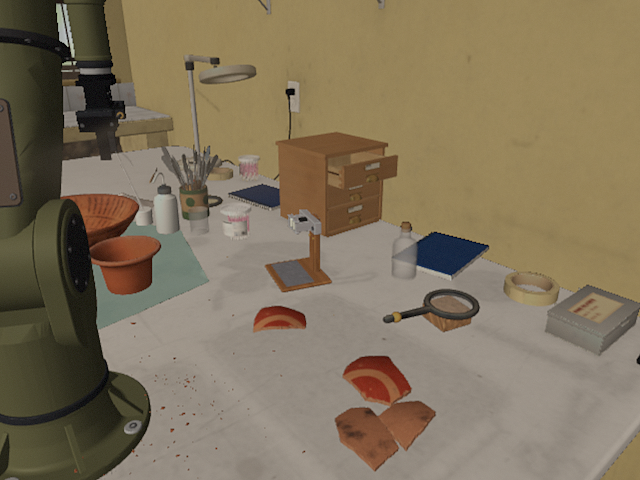

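The top view shows the lens at about (426,215) with its handle running to about (411,272) and the stand at (287,262) with its post towards +x. The bottle is at (349,184), the tub at (167,254) and the sherd at (344,321). I'll enlarge and measure next.

```bash
python3 - <<'E'
from h import *
im=dict(np.load("top0.npz")); W=pts(im)
c=im["color"]
a=cv2.resize(c[190:290,385:465],None,fx=5,fy=5,interpolation=cv2.INTER_CUBIC)
b=cv2.resize(c[220:300,245:325],None,fx=5,fy=5,interpolation=cv2.INTER_CUBIC)
o=np.zeros((500,800,3),np.uint8); o[:,:400]=a; o[:400,400:]=b; cv2.imwrite("pics/crop.png",o)
print(im["fx"])
def blob(mask,n):
    v,u=np.where(mask); print(n,len(v),u.mean().round(1),v.mean().round(1),np.nanmean(W[v,u],0).round(1))
    return W[v,u]
for n,(u,v) in dict(lens=(426,215),bottle=(349,186),sherd=(344,321),tub=(167,254)).items(): print(n,W[v,u].round(1))
# stand crossbar by height
z=W[...,2]; roi=np.zeros(z.shape,bool); roi[225:300,245:325]=1
P=blob(roi&(z>95),"bar+clip"); 
P2=blob(roi&(z>5)&(z<14),"foot")
for Q in(P,P2):
    r=cv2.minAreaRect(Q[:,:2].astype(np.float32)); print(r)
roi[:]=0; roi[190:290,385:465]=1
Q=blob(roi&(z>22)&(z<60),"lens+handle"); 
print(cv2.minAreaRect(Q[:,:2].astype(np.float32)))
hsv=cv2.cvtColor(c,cv2.COLOR_BGR2HSV)
m=roi&(hsv[...,1]>100)&(hsv[...,2]>90); m[:245]=0
blob(m,"bead")
E
```

```text
623.0996089398194
lens [ 610.  -160.6   34. ]
bottle [667.2  18.5  83.8]
sherd [368.3  31.   17.4]
tub [515.1 423.8  83.9]
bar+clip 667 285.8 244.6 [526.9 157.7 129.3]
foot 1635 285.9 266.1 [496.6 164.2   8.3]
((524.9187622070312, 159.00425720214844), (90.02156066894531, 58.74098205566406), 72.82039642333984)
((507.16387939453125, 167.7073516845703), (184.33694458007812, 174.23207092285156), 89.6271743774414)
lens+handle 1618 423.8 220.3 [ 596.7 -154.5   38.4]
((576.5474243164062, -134.82568359375), (97.16683959960938, 178.36614990234375), 54.811920166015625)
bead 42 413.0 261.8 [ 500.2 -126.4   41.2]
```

View pics/crop.png

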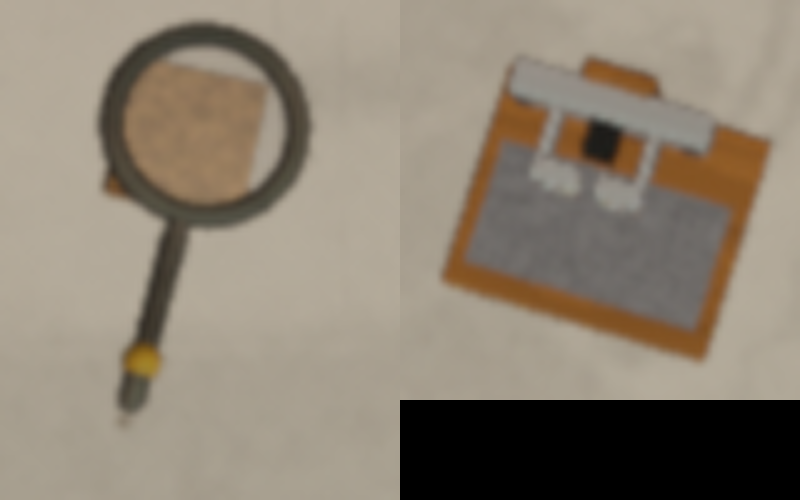

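The crop puts the lens centre at crop (205,125), the bead at (142,361), and the rollers at (556,176) and (618,194). The bar runs from (515,75) to (712,135). I'll intersect these rays with planes at the known heights.

```bash
python3 - <<'E'
from h import *
im=dict(np.load("top0.npz"));Rm=im["R"];C=-Rm.T@im["t"]
def ray(U,V,off,z):
    u=(U+.5)/5-.5+off[0]; v=(V+.5)/5-.5+off[1]
    d=Rm.T@np.array([(u-im["cx"])/im["fx"],(v-im["cy"])/im["fy"],1]); return C+d*(z-C[2])/d[2]
A=(385,190);B=(165,220)
L=ray(205,125,A,42);b=ray(142,361,A,37);e=ray(130,408,A,37)
print("lens",L,"bead",b,"dist(114)",np.linalg.norm((L-b)[:2]),"end",e, "yaw handle->lens",np.degrees(np.arctan2(*(L-b)[1::-1])))
r1=ray(556,176,B,131);r2=ray(618,194,B,131);print("rollers",r1,r2,np.linalg.norm(r1-r2))
f=[ray(*p,B,8) for p in[(505,112),(770,142),(705,360),(443,280)]]
print("foot",np.round(f,1))
b1,b2=ray(515,62,B,133),ray(716,122,B,133);print("bar top back",b1,b2,np.linalg.norm(b1-b2))
b1,b2=ray(512,95,B,133),ray(710,152,B,133);print("bar front",b1,b2,np.linalg.norm(b1-b2))
for q in[(r1,r2),(b1,b2),(f[3],f[2])]:
    d=(q[0]-q[1])[:2]; print("y-axis dir deg",np.degrees(np.arctan2(d[1],d[0])))
W=pts(im);z=W[...,2]
Q=W[225:300,245:325].reshape(-1,3);Q=Q[(Q[:,2]>124)]
r=cv2.minAreaRect(Q[:,:2].astype(np.float32));print(r,len(Q))
E
```

```text
lens [ 609.24644328 -158.30185801   42.        ] bead [ 500.74421498 -126.92792805   37.        ] dist(114) 112.9471426186229 end [ 479.23085831 -120.8484754    37.        ] yaw handle->lens -16.12747429345301
rollers [504.75086525 178.91457846 131.        ] [496.82388565 152.40423918 131.        ] 27.6701119266479
foot [[553.6 212.1   8. ]
 [538.6  88.    8. ]
 [436.7 118.6   8. ]
 [474.6 240.3   8. ]]
bar top back [554.00694767 196.6381976  133.        ] [527.35502214 110.46504203 133.        ] 90.200542543634
bar front [539.64178763 197.81662149 133.        ] [514.39536716 113.06161241 133.        ] 88.43524925335167
y-axis dir deg 73.35256510921484
y-axis dir deg 73.41250772890007
y-axis dir deg 72.70529527435643
((524.9321899414062, 159.05230712890625), (89.96891021728516, 58.62543487548828), 72.58368682861328) 579
```

```bash
cat >> h.py <<'E'
def go(x,y,z,yawdeg,cmd=None):
    """shift (m) and rotvec (deg) in tool axes from measured pose to tool-down target"""
    Rt,p=pose(); G=R.from_euler('xyz',[np.pi,0,np.radians(yawdeg)]).as_matrix()
    print("shift",np.round(Rt.T@(np.array([x,y,z])-p)/1000,4),"turn",np.round(np.degrees(R.from_matrix(Rt.T@G).as_rotvec()),2))
E
python3 - <<'E'
from h import *
go(440,250,240,160); go(480,-110,215,163.9)
im=robot.get_image("wrist"); print(np.round(im["mount"],3),im["fx"])
E
```

```text
shift [-0.2883 -0.2337 -0.018 ] turn [-0.09  0.   -5.65]
shift [-0.4802 -0.5409  0.0075] turn [-0.09 -0.   -9.55]
[[ 0.00000e+00 -9.53000e-01 -3.02000e-01  8.38170e+01]
 [ 1.00000e+00 -0.00000e+00  1.00000e-03  1.47800e+00]
 [-1.00000e-03 -3.02000e-01  9.53000e-01 -1.62639e+02]
 [ 0.00000e+00  0.00000e+00  0.00000e+00  1.00000e+00]] 383.36921698943604
```

```bash
python3 -m jog '[{"tx":-0.29,"ty":-0.234,"tz":-0.02,"wz":-5.6},{"tx":-0.29,"ty":-0.234,"tz":-0.02,"wz":-5.6},{"tx":-0.29,"ty":-0.234,"tz":-0.02,"wz":-5.6},{"tx":-0.29,"ty":-0.234,"tz":-0.02,"wz":-5.6},{"tx":-0.29,"ty":-0.234,"tz":-0.02,"wz":-5.6},{"tx":-0.29,"ty":-0.234,"tz":-0.02,"wz":-5.6},{"tx":-0.29,"ty":-0.234,"tz":-0.02,"wz":-5.6},{"tx":-0.29,"ty":-0.234,"tz":-0.02,"wz":-5.6},{"tx":-0.29,"ty":-0.234,"tz":-0.02,"wz":-5.6}]' 0.087 30
python3 - <<'E'
from h import *
go(480,-110,200,163.9); print(pose()[1])
# view stand from here too
T=pose(); im=robot.get_image("wrist"); cv2.imwrite("pics/w1.png",im["color"]); np.savez("w1.npz",T0=T[0],T1=T[1],**im)
E
```

```text
shift [-0.4802 -0.5409  0.0225] turn [-0.08 -0.   -9.55]
[281.26813897 585.51648438 221.71098632]invalid input
```

View pics/w1.png

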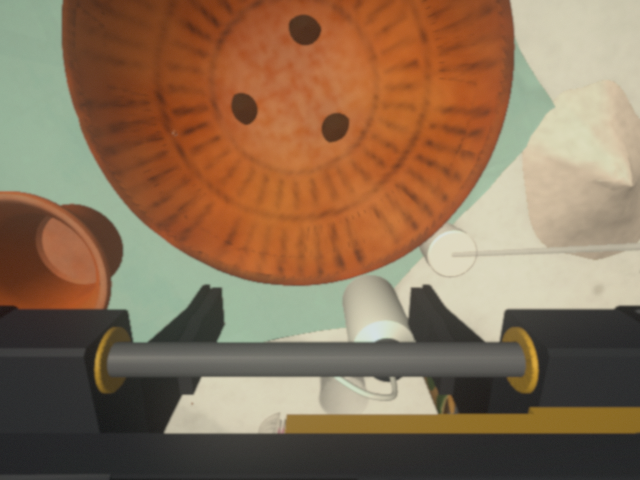

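The wrist image shows only the bowl and bottle near the start pose, with the fingers in the lower part, because the arm hasn't moved. The jog call was refused, so I'll retry with every key given.

```bash
python3 -m jog '[{"tx":-0.29,"ty":-0.234,"tz":-0.02,"wx":0,"wy":0,"wz":-5.6},{"tx":-0.29,"ty":-0.234,"tz":-0.02,"wx":0,"wy":0,"wz":-5.6},{"tx":-0.29,"ty":-0.234,"tz":-0.02,"wx":0,"wy":0,"wz":-5.6},{"tx":-0.29,"ty":-0.234,"tz":-0.02,"wx":0,"wy":0,"wz":-5.6},{"tx":-0.29,"ty":-0.234,"tz":-0.02,"wx":0,"wy":0,"wz":-5.6},{"tx":-0.29,"ty":-0.234,"tz":-0.02,"wx":0,"wy":0,"wz":-5.6},{"tx":-0.29,"ty":-0.234,"tz":-0.02,"wx":0,"wy":0,"wz":-5.6},{"tx":-0.29,"ty":-0.234,"tz":-0.02,"wx":0,"wy":0,"wz":-5.6},{"tx":-0.29,"ty":-0.234,"tz":-0.02,"wx":0,"wy":0,"wz":-5.6}]' 0.087 30
python3 - <<'E'
from h import *
go(480,-110,200,163.9); print(pose()[1])
E
```

```text
clock: 1.1
eef_pos: [443.8, 244.9, 243.0]
tcp_rot: [-3.141, 0.001, 2.784]
contact_force: [0.0, 0.6, -0.3]
gripper_width: 0.998
finger_force: 0.0
shift [-0.1582 -0.3197  0.0433] turn [-0.01  0.08 -4.41]
[443.80926455 244.86973567 243.01339028]
```

```bash
python3 -m jog '[{"tx":-0.18,"ty":-0.334,"tz":0.043,"wx":0,"wy":0,"wz":-4.4},{"tx":-0.18,"ty":-0.334,"tz":0.043,"wx":0,"wy":0,"wz":-4.4},{"tx":-0.18,"ty":-0.334,"tz":0.043,"wx":0,"wy":0,"wz":-4.4},{"tx":-0.18,"ty":-0.334,"tz":0.043,"wx":0,"wy":0,"wz":-4.4},{"tx":-0.18,"ty":-0.334,"tz":0.043,"wx":0,"wy":0,"wz":-4.4},{"tx":-0.18,"ty":-0.334,"tz":0.043,"wx":0,"wy":0,"wz":-4.4},{"tx":-0.18,"ty":-0.334,"tz":0.043,"wx":0,"wy":0,"wz":-4.4},{"tx":-0.18,"ty":-0.334,"tz":0.043,"wx":0,"wy":0,"wz":-4.4},{"tx":-0.18,"ty":-0.334,"tz":0.043,"wx":0,"wy":0,"wz":-4.4},{"tx":-0.18,"ty":-0.334,"tz":0.043,"wx":0,"wy":0,"wz":-4.4},{"tx":-0.18,"ty":-0.334,"tz":0.043,"wx":0,"wy":0,"wz":-4.4}]'
python3 - <<'E'
from h import *
T=pose(); im=robot.get_image("wrist"); cv2.imwrite("pics/w2.png",im["color"]); np.savez("w2.npz",T0=T[0],T1=T[1],**im)
W=pts(im,T); c=im["color"]; hsv=cv2.cvtColor(c,cv2.COLOR_BGR2HSV)
m=(hsv[...,1]>120)&(hsv[...,2]>90)&(W[...,2]>32)&(W[...,2]<55)&(abs(W[...,0]-500)<40)&(abs(W[...,1]+127)<40)
v,u=np.where(m);print(len(v),u.mean(),v.mean(),np.median(W[m],0), W[m].min(0),W[m].max(0))
print(T)
E
```

```text
clock: 2.2
eef_pos: [496.4, -123.8, 199.4]
tcp_rot: [3.141, -0.0, 2.871]
contact_force: [-0.1, -0.4, 0.5]
gripper_width: 1.0
finger_force: 0.0
232 312.5258620689655 226.2155172413793 [ 500.17491174 -126.11837494   44.14413378] [ 493.51386273 -133.67889927   39.30159492] [ 507.39248374 -117.92779864   47.02304526]
(array([[-9.63730367e-01,  2.66877767e-01, -1.92222012e-04],
       [ 2.66877496e-01,  9.63730039e-01,  9.02498210e-04],
       [ 4.26106834e-04,  8.18465202e-04, -9.99999574e-01]]), array([ 496.43862367, -123.75968854,  199.42198526]))
```

View pics/w2.png

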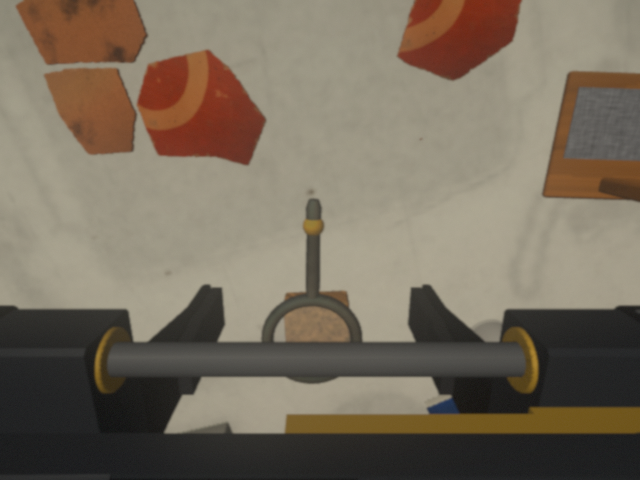

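The bead is centred at pixel (313,226), giving (500.3,-126.3) with its top at 46.5 mm, which agrees with the top view. The handle lies along the tool x axis. Next I descend.

```bash
python3 -m jog '[{"tx":-0.0044,"ty":-0.0014,"tz":0.05,"wx":0,"wy":0,"wz":0},{"tx":-0.0044,"ty":-0.0014,"tz":0.1,"wx":0,"wy":0,"wz":0},{"tx":-0.0044,"ty":-0.0014,"tz":0.14,"wx":0,"wy":0,"wz":0},{"tx":-0.0044,"ty":-0.0014,"tz":0.165,"wx":0,"wy":0,"wz":0},{"tx":-0.0044,"ty":-0.0014,"tz":0.18,"wx":0,"wy":0,"wz":0},{"tx":-0.0044,"ty":-0.0014,"tz":0.181,"wx":0,"wy":0,"wz":0},{"tx":-0.0044,"ty":-0.0014,"tz":0.181,"wx":0,"wy":0,"wz":0},{"tx":-0.0044,"ty":-0.0014,"tz":0.181,"wx":0,"wy":0,"wz":0}]' 0.05 30
python3 - <<'E'
from h import *
go(500.3,-126.3,18.3,164.3)
E
```

```text
clock: 3.05
eef_pos: [501.6, -128.5, 20.2]
tcp_rot: [3.141, 0.003, 2.869]
contact_force: [0.3, 0.2, -0.6]
gripper_width: 0.579
finger_force: 0.0
shift [0.0018 0.0018 0.0019] turn [0.05 0.18 0.07]
```

```bash
python3 -m jog '[{"tx":0.0018,"ty":0.0018,"tz":0.0018,"wx":0,"wy":0,"wz":0},{"tx":0.0018,"ty":0.0018,"tz":0.0018,"wx":0,"wy":0,"wz":0},{"tx":0.0018,"ty":0.0018,"tz":0.0018,"wx":0,"wy":0,"wz":0}]'
python3 - <<'E'
from h import *
go(500.3,-126.3,18.3,164.3)
E
```

```text
clock: 3.35
eef_pos: [499.0, -126.2, 17.2]
tcp_rot: [3.141, 0.001, 2.869]
contact_force: [-1.0, -0.4, -0.5]
gripper_width: 0.571
finger_force: 0.0
shift [-0.0013  0.0003 -0.0011] turn [0.03 0.05 0.05]
```

```bash
python3 -m jog '[{"tx":-0.001,"ty":0,"tz":-0.001,"wx":0,"wy":0,"wz":0},{"tx":-0.001,"ty":0,"tz":-0.001,"wx":0,"wy":0,"wz":0},{"tx":-0.001,"ty":0,"tz":-0.001,"wx":0,"wy":0,"wz":0},{"tx":-0.001,"ty":0,"tz":-0.001,"wx":0,"wy":0,"wz":0},{"tx":-0.001,"ty":0,"tz":-0.001,"wx":0,"wy":0,"wz":0},{"tx":-0.001,"ty":0,"tz":-0.001,"wx":0,"wy":0,"wz":0},{"tx":-0.001,"ty":0,"tz":-0.001,"wx":0,"wy":0,"wz":0},{"tx":-0.001,"ty":0,"tz":-0.001,"wx":0,"wy":0,"wz":0}]' 0.0 35
python3 - <<'E'
from h import *
s=robot.state();print(s["gripper_width"]*87,s["finger_force"],s["wrist_torque"],pose()[1])
E
```

```text
clock: 4.15
eef_pos: [499.6, -126.6, 17.7]
tcp_rot: [3.142, -0.0, 2.868]
contact_force: [-0.2, -0.1, -1.2]
gripper_width: 0.193
finger_force: 34.9
16.832974151672172 34.94541420601308 [ 0.03181804 -0.04070084 -0.04485723] [ 499.64367938 -126.64865377   17.71676792]
```

```bash
python3 -m jog '[{"tx":0,"ty":0,"tz":-0.01,"wx":0,"wy":0,"wz":0},{"tx":0,"ty":0,"tz":-0.03,"wx":0,"wy":0,"wz":0},{"tx":0,"ty":0,"tz":-0.06,"wx":0,"wy":0,"wz":0},{"tx":0,"ty":0,"tz":-0.09,"wx":0,"wy":0,"wz":0},{"tx":0,"ty":0,"tz":-0.12,"wx":0,"wy":0,"wz":0},{"tx":0,"ty":0,"tz":-0.15,"wx":0,"wy":0,"wz":0},{"tx":0,"ty":0,"tz":-0.18,"wx":0,"wy":0,"wz":0},{"tx":0,"ty":0,"tz":-0.205,"wx":0,"wy":0,"wz":0},{"tx":0,"ty":0,"tz":-0.22,"wx":0,"wy":0,"wz":0},{"tx":0,"ty":0,"tz":-0.22,"wx":0,"wy":0,"wz":0},{"tx":0,"ty":0,"tz":-0.22,"wx":0,"wy":0,"wz":0},{"tx":0,"ty":0,"tz":-0.22,"wx":0,"wy":0,"wz":0}]'
python3 - <<'E'
from h import *
s=robot.state();print(s["gripper_width"]*87,s["wrist_torque"],pose())
im=robot.get_image("scene"); cv2.imwrite("pics/s2.png",im["color"][100:400,300:600])
E
```

```text
clock: 5.35
eef_pos: [498.7, -126.4, 236.1]
tcp_rot: [-3.141, -0.003, 2.868]
contact_force: [-0.1, 0.1, -0.9]
gripper_width: 0.192
finger_force: 35.0
16.698780736573482 [-0.00094596  0.10526437  0.05957465] (array([[-9.62892025e-01,  2.69872134e-01, -2.82484285e-03],
       [ 2.69872866e-01,  9.62895955e-01,  1.25980136e-04],
       [ 2.75402828e-03, -6.41043166e-04, -9.99996002e-01]]), array([ 498.70994112, -126.44250222,  236.13530308]))
```

View pics/s2.png

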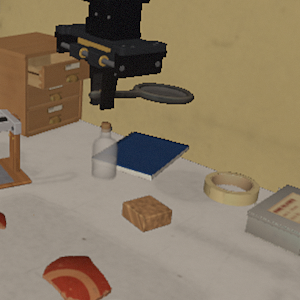

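The lens is held level in the fingers, at crop (165,93), clear of everything. Now I ease the grip.

```bash
cat > chk.py <<'E'
from h import *
s=robot.state();T=pose();print(round(s["gripper_width"]*87,2),s["finger_force"],np.round(s["wrist_torque"],3),np.round(s["contact_force"],2))
im=robot.get_image("scene");W=pts(im)
g=T[1]+T[0]@[0,0,-18.7]
hsv=im["color"].max(-1)
d=W-g; r=np.linalg.norm(d,axis=-1); m=(r>85)&(r<170)&(d[...,2]<25)&(W[...,2]>40)&(abs(d@T[0][:,1])<60)&(hsv<120)
print(m.sum()); c=d[m].mean(0); print("lens centre rel grasp",c,"in tool",T[0].T@c)
E
python3 -m jog '[{"tx":0,"ty":0,"tz":0,"wx":0,"wy":0,"wz":0},{"tx":0,"ty":0,"tz":0,"wx":0,"wy":0,"wz":0},{"tx":0,"ty":0,"tz":0,"wx":0,"wy":0,"wz":0},{"tx":0,"ty":0,"tz":0,"wx":0,"wy":0,"wz":0},{"tx":0,"ty":0,"tz":0,"wx":0,"wy":0,"wz":0},{"tx":0,"ty":0,"tz":0,"wx":0,"wy":0,"wz":0}]' 0 8
python3 chk.py
```

```text
clock: 6.0
eef_pos: [499.8, -126.7, 237.8]
tcp_rot: [3.141, 0.0, 2.868]
contact_force: [0.0, -0.8, -0.6]
gripper_width: 0.207
finger_force: 8.0
18.03 7.999921292066574 [-0.026 -0.027 -0.004] [ 0.04 -0.75 -0.56]
753
lens centre rel grasp [  -0.25707671  -10.62516495 -120.8033512 ] in tool [ -2.56424449 -10.31398123 120.80337877]
```

```bash
python3 -m jog '[{"tx":0,"ty":0,"tz":0,"wx":0,"wy":0,"wz":0},{"tx":0,"ty":0,"tz":0,"wx":0,"wy":0,"wz":0},{"tx":0,"ty":0,"tz":0,"wx":0,"wy":0,"wz":0},{"tx":0,"ty":0,"tz":0,"wx":0,"wy":0,"wz":0},{"tx":0,"ty":0,"tz":0,"wx":0,"wy":0,"wz":0},{"tx":0,"ty":0,"tz":0,"wx":0,"wy":0,"wz":0},{"tx":0,"ty":0,"tz":0,"wx":0,"wy":0,"wz":0},{"tx":0,"ty":0,"tz":0,"wx":0,"wy":0,"wz":0},{"tx":0,"ty":0,"tz":0,"wx":0,"wy":0,"wz":0},{"tx":0,"ty":0,"tz":0,"wx":0,"wy":0,"wz":0}]' 0 5.5
cat >> chk.py <<'E'
Q=(d[m]@T[0]); A=np.c_[Q[:,2],np.ones(len(Q))]
# plane fit of the lens face: x = a*z + b*y + c in tool axes
A=np.c_[Q[:,2],Q[:,1],np.ones(len(Q))]; k=abs(Q[:,0]-np.median(Q[:,0]))<25
co=np.linalg.lstsq(A[k],Q[k,0],rcond=None)[0]; print("plane x=az+by+c",co, "y range",np.percentile(Q[:,1],[1,99]),"zmax",Q[:,2].max(), "g",g)
cv2.imwrite("pics/c_%d.png"%(s["clock"]*100),im["color"][60:360,300:600])
E
python3 chk.py
```

```text
clock: 7.05
eef_pos: [499.7, -126.6, 237.8]
tcp_rot: [3.142, 0.0, 2.868]
contact_force: [-0.4, -0.2, -1.3]
gripper_width: 0.205
finger_force: 5.5
17.79 5.499963238835335 [ 0.033  0.04  -0.03 ] [-0.36 -0.19 -1.3 ]
767
lens centre rel grasp [  -4.50669736   -9.47889257 -121.06158914] in tool [  1.79337762 -10.34950683 121.0608921 ]
plane x=az+by+c [-1.69897218e-03  1.02080122e-02  2.10470460e+00] y range [-51.44437948  39.18434254] zmax 161.80018799179084 g [ 499.6927445  -126.64957958  256.48300924]
```

The lens hangs straight: the fitted face tilts 0.002 rad and the rim is 162 mm below the pads. I clamp, wait, then move beside the stand for a close look.

```bash
python3 -m jog '[{"tx":0,"ty":0,"tz":0,"wx":0,"wy":0,"wz":0},{"tx":0,"ty":0,"tz":0,"wx":0,"wy":0,"wz":0},{"tx":0,"ty":0,"tz":0,"wx":0,"wy":0,"wz":0},{"tx":0,"ty":0,"tz":0,"wx":0,"wy":0,"wz":0},{"tx":0,"ty":0,"tz":0,"wx":0,"wy":0,"wz":0},{"tx":0,"ty":0,"tz":0,"wx":0,"wy":0,"wz":0},{"tx":0,"ty":0,"tz":0,"wx":0,"wy":0,"wz":0},{"tx":0,"ty":0,"tz":0,"wx":0,"wy":0,"wz":0},{"tx":0,"ty":0,"tz":0,"wx":0,"wy":0,"wz":0}]' 0 35
python3 chk.py
python3 -m jog '[{"tx":0.01,"ty":0.015,"tz":0,"wx":0,"wy":0,"wz":1},{"tx":0.025,"ty":0.038,"tz":0,"wx":0,"wy":0,"wz":1},{"tx":0.04,"ty":0.063,"tz":0,"wx":0,"wy":0,"wz":1},{"tx":0.055,"ty":0.088,"tz":0,"wx":0,"wy":0,"wz":1},{"tx":0.07,"ty":0.113,"tz":0,"wx":0,"wy":0,"wz":1},{"tx":0.085,"ty":0.135,"tz":0,"wx":0,"wy":0,"wz":1},{"tx":0.095,"ty":0.15,"tz":0,"wx":0,"wy":0,"wz":1},{"tx":0.095,"ty":0.15,"tz":0,"wx":0,"wy":0,"wz":1},{"tx":0.095,"ty":0.15,"tz":0,"wx":0,"wy":0,"wz":1},{"tx":0.095,"ty":0.15,"tz":0,"wx":0,"wy":0,"wz":1}]'
python3 - <<'E'
from h import *
T=pose(); im=robot.get_image("wrist"); cv2.imwrite("pics/w3.png",im["color"]); np.savez("w3.npz",T0=T[0],T1=T[1],**im)
print(T[1])
E
```

```text
clock: 8.0
eef_pos: [499.7, -126.6, 237.8]
tcp_rot: [3.142, 0.0, 2.868]
contact_force: [-0.2, 0.7, -1.4]
gripper_width: 0.195
finger_force: 35.0
16.97 35.00312979973387 [ 0.036  0.001 -0.006] [-0.17  0.74 -1.44]
759
lens centre rel grasp [  -1.61438251  -10.14801127 -120.66312646] in tool [ -1.1804927  -10.21240121 120.66271897]
plane x=az+by+c [-0.02758592  0.01158251  2.26638435] y range [-51.01292384  40.032865  ] zmax 160.3758091666581 g [ 499.67669264 -126.6453698   256.45853863]
clock: 9.05
eef_pos: [449.0, 42.1, 237.8]
tcp_rot: [-3.141, 0.0, 2.849]
contact_force: [0.4, -0.5, -1.7]
gripper_width: 0.192
finger_force: 35.0
[449.04538824  42.13814533 237.83678291]
```

View pics/w3.png

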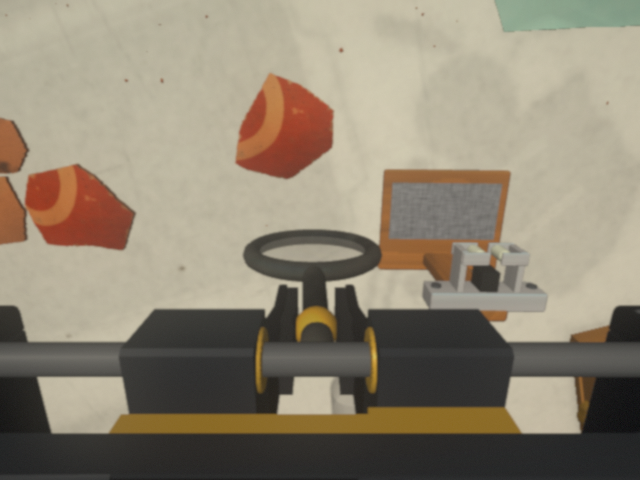

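The wrist view shows the stand square to the tool. The foot front runs from (385,170) to (510,170), the bar from (425,285) to (546,300), and the clip jaws are at (470,254) and (508,254). I'll enlarge the clip.

```bash
python3 - <<'E'
from h import *
im=np.load("w3.npz"); c=im["color"][235:325,415:555]
cv2.imwrite("pics/w3c.png",cv2.resize(c,None,fx=5.5,fy=5.5,interpolation=cv2.INTER_CUBIC))
E
```

```text
(no output)
```

View pics/w3c.png

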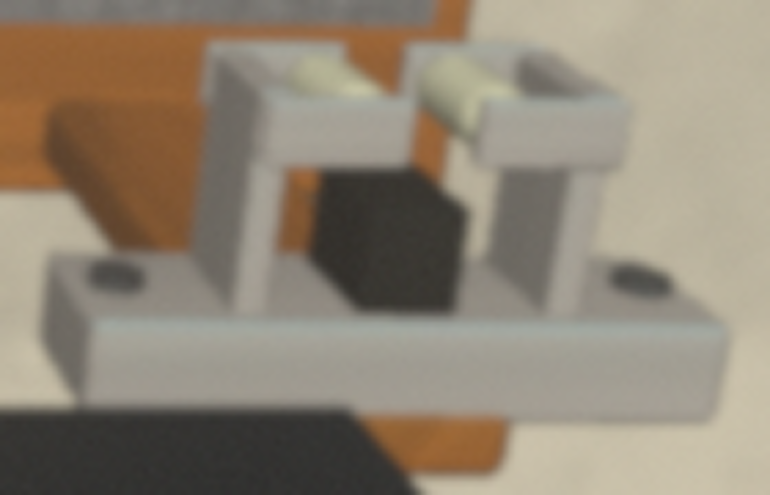

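```bash
python3 - <<'E'
from h import *
im=np.load("w3.npz");M=im["mount"];T0,T1=im["T0"],im["T1"]
def ray(U,V,z):
    u=(U+.5)/5.5-.5+415;v=(V+.5)/5.5-.5+235
    d=T0@M[:3,:3]@np.array([(u-im["cx"])/im["fx"],(v-im["cy"])/im["fy"],1]);C=T0@M[:3,3]+T1
    return C+d*(z-C[2])/d[2]
fl,fr=ray(92,320,133),ray(727,326,133);bl,br=ray(80,407,133),ray(714,418,133)
d=fl-fr;d2=bl-br;print("bar",fl,fr,np.linalg.norm(d),np.linalg.norm(d2),np.degrees(np.arctan2(-d[1],-d[0])),np.degrees(np.arctan2(-d2[1],-d2[0])))
W=pts(im,(T0,T1));Z=W[255:312,415:555].reshape(-1,3);Z=Z[(Z[:,2]>128)&(Z[:,2]<138)]
print(len(Z),np.median(Z[:,2]),cv2.minAreaRect(Z[:,:2].astype(np.float32)))
th=np.radians(73.2)
for th in np.radians([73.0,73.5]):
    ey=np.array([np.cos(th),np.sin(th)]);ex=np.array([ey[1],-ey[0]])
    for n,p in dict(barfront=(fl+fr)/2,barback=(bl+br)/2,jaw_out=(ray(258,130,132)+ray(628,130,132))/2,jaw_in=(ray(412,130,132)+ray(480,130,132))/2,jawfront=ray(445,97,133),stopbase=ray(410,310,133)).items():
        print(np.degrees(th).round(1),n,p[:2].round(1),"ex,ey",(p[:2]@ex).round(1),(p[:2]@ey).round(1))
    print("bead old est", np.array([505.3,163.3])@ex,np.array([505.3,163.3])@ey)
E
```

```text
bar [516.30053396 115.80215379 133.        ] [542.70479793 200.29714226 133.        ] 88.52450639823593 89.76774766789187 72.64623478281294 72.13520326281257
3685 133.26448474817815 ((521.4645385742188, 160.8957977294922), (90.2835464477539, 47.50048065185547), 71.96317291259766)
73.0 barfront [529.5 158. ] ex,ey 460.2 306.0
73.0 barback [542.8 154.2] ex,ey 474.0 306.2
73.0 jaw_out [502.8 167.2] ex,ey 431.9 306.9
73.0 jaw_in [502.9 167.6] ex,ey 431.9 307.3
73.0 jawfront [497.6 167.8] ex,ey 426.8 306.0
73.0 stopbase [527.5 158.4] ex,ey 458.2 305.7
bead old est 435.47649380689893 303.8999890451626
73.5 barfront [529.5 158. ] ex,ey 462.8 301.9
73.5 barback [542.8 154.2] ex,ey 476.7 302.0
73.5 jaw_out [502.8 167.2] ex,ey 434.6 303.1
73.5 jaw_in [502.9 167.6] ex,ey 434.6 303.5
73.5 jawfront [497.6 167.8] ex,ey 429.5 302.3
73.5 stopbase [527.5 158.4] ex,ey 460.8 301.7
bead old est 438.1119062387474 300.0882163828681
```

```bash
python3 -c "
from h import *
go(449.6,182.4,200,162.6)"
```

```text
shift [0.04   0.1344 0.0378] turn [-0.    0.02  0.62]
```

```bash
python3 -m jog '[{"tx":0.005,"ty":0.015,"tz":0,"wx":0,"wy":0,"wz":0.6},{"tx":0.012,"ty":0.04,"tz":0.005,"wx":0,"wy":0,"wz":0.6},{"tx":0.02,"ty":0.065,"tz":0.015,"wx":0,"wy":0,"wz":0.6},{"tx":0.028,"ty":0.09,"tz":0.025,"wx":0,"wy":0,"wz":0.6},{"tx":0.036,"ty":0.115,"tz":0.033,"wx":0,"wy":0,"wz":0.6},{"tx":0.04,"ty":0.13,"tz":0.037,"wx":0,"wy":0,"wz":0.6},{"tx":0.04,"ty":0.134,"tz":0.038,"wx":0,"wy":0,"wz":0.6},{"tx":0.04,"ty":0.134,"tz":0.038,"wx":0,"wy":0,"wz":0.6},{"tx":0.04,"ty":0.134,"tz":0.038,"wx":0,"wy":0,"wz":0.6},{"tx":0.04,"ty":0.134,"tz":0.038,"wx":0,"wy":0,"wz":0.6}]' 0 60
python3 - <<'E'
from h import *
go(449.6,182.4,156,162.6)
im=robot.get_image("scene"); T=pose(); W=pts(im); g=T[1]+T[0]@[0,0,-18.7]; d=(W-g)@T[0]
m=(abs(d[...,0])<20)&(abs(d[...,1])<60)&(d[...,2]>60)&(d[...,2]<170)&(im["color"].max(-1)<120)
Q=d[m]; co=np.linalg.lstsq(np.c_[Q[:,2],Q[:,1],np.ones(len(Q))],Q[:,0],rcond=None)[0]; print(len(Q),co,Q[:,2].max(),np.percentile(Q[:,1],[1,99]))
print(robot.state()["wrist_torque"],robot.state()["contact_force"])
E
```

```text
clock: 10.1
eef_pos: [449.3, 182.0, 200.3]
tcp_rot: [3.141, 0.001, 2.838]
contact_force: [-0.0, 0.2, -1.4]
gripper_width: 0.185
finger_force: 60.0
shift [-0.0001  0.0005  0.0443] turn [0.02 0.04 0.02]
529 [-0.02916136  0.03376035  1.83300658] 158.0477291989029 [-51.81075848  37.98041789]
[ 0.0430595  -0.02408297 -0.01163238] [ 0.18860545  0.11173712 -0.42897287]
```

```bash
python3 -m jog '[{"tx":0,"ty":0.0004,"tz":0.01,"wx":0,"wy":0,"wz":0},{"tx":0,"ty":0.0004,"tz":0.022,"wx":0,"wy":0,"wz":0},{"tx":0,"ty":0.0004,"tz":0.033,"wx":0,"wy":0,"wz":0},{"tx":0,"ty":0.0004,"tz":0.04,"wx":0,"wy":0,"wz":0},{"tx":-0.005,"ty":0.0004,"tz":0.043,"wx":0,"wy":0,"wz":0},{"tx":-0.015,"ty":0.0004,"tz":0.043,"wx":0,"wy":0,"wz":0},{"tx":-0.026,"ty":0.0004,"tz":0.043,"wx":0,"wy":0,"wz":0},{"tx":-0.034,"ty":0.0004,"tz":0.043,"wx":0,"wy":0,"wz":0},{"tx":-0.038,"ty":0.0004,"tz":0.043,"wx":0,"wy":0,"wz":0},{"tx":-0.038,"ty":0.0004,"tz":0.043,"wx":0,"wy":0,"wz":0},{"tx":-0.038,"ty":0.0004,"tz":0.043,"wx":0,"wy":0,"wz":0}]'
python3 - <<'E'
from h import *
go(506.8,164.5,156,162.6)
im=robot.get_image("scene"); cv2.imwrite("pics/s3.png",cv2.resize(im["color"][140:300,240:400],None,fx=3.5,fy=3.5,interpolation=cv2.INTER_CUBIC))
E
```

```text
clock: 11.25
eef_pos: [485.1, 172.5, 156.7]
tcp_rot: [-3.142, -0.0, 2.84]
contact_force: [-0.6, 0.4, 0.4]
gripper_width: 0.184
finger_force: 60.0
shift [-0.0231 -0.0011  0.0007] turn [-0.   -0.02  0.14]
```

View pics/s3.png

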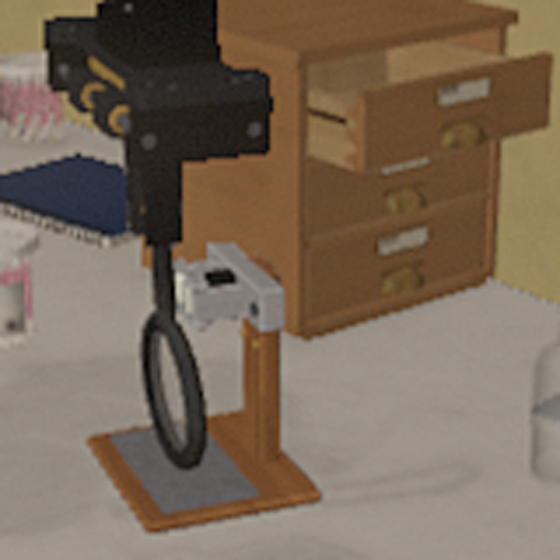

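The lens is in front of the clip with the handle facing the jaws, and it seems to lean slightly, with the rim forward. I'll measure the lean before pushing in.

```bash
cat > tilt.py <<'E'
from h import *
im=robot.get_image("scene"); T=pose(); W=pts(im); g=T[1]+T[0]@[0,0,-18.7]; d=(W-g)@T[0]
m=(abs(d[...,0])<25)&(abs(d[...,1])<60)&(d[...,2]>20)&(d[...,2]<158)&(im["color"].max(-1)<100)
for a,b in((20,40),(40,62),(68,90),(90,112),(112,135),(135,158)):
    q=d[m&(d[...,2]>a)&(d[...,2]<b)]; print(a,b,len(q),np.median(q,0).round(1) if len(q) else "")
print(T[1],robot.state()["contact_force"],robot.state()["wrist_torque"])
E
python3 tilt.py
```

```text
20 40 47 [ 0.5 -5.2 31.3]
40 62 63 [-0.9 -5.9 51.5]
68 90 114 [ -0.1 -25.1  77.1]
90 112 112 [ -0.9 -42.5 100.5]
112 135 113 [ -1.6 -12.1 123.5]
135 158 126 [ -2.1  -8.5 145.5]
[484.86854199 172.62435953 156.80200788] [-0.29108915  0.31493094 -0.41971314] [-0.00063946  0.02600575  0.04548113]
```

```bash
python3 -m jog '[{"tx":-0.003,"ty":-0.001,"tz":0,"wx":0,"wy":0,"wz":0.1},{"tx":-0.006,"ty":-0.001,"tz":0,"wx":0,"wy":0,"wz":0.1},{"tx":-0.009,"ty":-0.001,"tz":0,"wx":0,"wy":0,"wz":0.1},{"tx":-0.012,"ty":-0.001,"tz":0,"wx":0,"wy":0,"wz":0.1},{"tx":-0.015,"ty":-0.001,"tz":0,"wx":0,"wy":0,"wz":0.1},{"tx":-0.018,"ty":-0.001,"tz":0,"wx":0,"wy":0,"wz":0.1},{"tx":-0.02,"ty":-0.001,"tz":0,"wx":0,"wy":0,"wz":0.1},{"tx":-0.02,"ty":-0.001,"tz":0,"wx":0,"wy":0,"wz":0.1},{"tx":-0.02,"ty":-0.001,"tz":0,"wx":0,"wy":0,"wz":0.1}]'
python3 tilt.py
```

```text
clock: 12.25
eef_pos: [504.4, 165.4, 156.8]
tcp_rot: [3.141, 0.001, 2.838]
contact_force: [-0.4, 0.5, -0.6]
gripper_width: 0.188
finger_force: 60.0
20 40 47 [ 1.5 -5.  31.2]
40 62 52 [-17.3  -5.8  46.4]
68 90 97 [  1.5 -28.5  79.8]
90 112 105 [  1.3 -43.1 100.6]
112 135 114 [  1.    1.4 123.5]
135 158 131 [  0.9  -5.3 146.8]
[504.3155931  165.41396051 156.78207327] [ 0.05676665  1.52225373 -0.30475727] [ 0.27888092 -0.03647828 -0.03191526]
```

```bash
python3 -m jog '[{"tx":-0.001,"ty":0,"tz":0,"wx":0,"wy":0,"wz":0},{"tx":-0.002,"ty":0,"tz":0,"wx":0,"wy":0,"wz":0},{"tx":-0.003,"ty":0,"tz":0,"wx":0,"wy":0,"wz":0},{"tx":-0.003,"ty":0,"tz":0,"wx":0,"wy":0,"wz":0},{"tx":-0.003,"ty":0,"tz":0,"wx":0,"wy":0,"wz":0}]'
python3 tilt.py
python3 -m jog '[{"tx":-0.001,"ty":0,"tz":0,"wx":0,"wy":0,"wz":0},{"tx":-0.002,"ty":0,"tz":0,"wx":0,"wy":0,"wz":0},{"tx":-0.002,"ty":0,"tz":0,"wx":0,"wy":0,"wz":0},{"tx":-0.002,"ty":0,"tz":0,"wx":0,"wy":0,"wz":0}]'
python3 tilt.py
```

```text
clock: 12.8
eef_pos: [506.5, 164.8, 156.9]
tcp_rot: [-3.142, -0.001, 2.839]
contact_force: [-2.7, 1.2, 2.6]
gripper_width: 0.183
finger_force: 60.0
20 40 49 [ 2.6 -5.3 31.6]
40 62 51 [-14.   -6.6  46.5]
68 90 100 [  4.5 -28.7  80.3]
90 112 103 [  5.1 -43.4 101.1]
112 135 116 [  5.7   2.2 124. ]
135 158 125 [  6.3  -3.9 146.3]
[506.51001932 164.76415655 156.87265467] [-3.47853186  0.18280498  2.81416045] [ 0.35197494  0.75103698 -0.00299251]
clock: 13.25
eef_pos: [508.3, 164.2, 156.9]
tcp_rot: [3.142, -0.001, 2.839]
contact_force: [-4.7, 1.1, 3.6]
gripper_width: 0.188
finger_force: 60.0
20 40 49 [ 4.5 -5.  32.2]
40 62 59 [-13.4  -5.2  46.6]
68 90 97 [  8.1 -27.5  79.2]
90 112 105 [  8.7 -42.5 100.4]
112 135 113 [ 10.1 -40.6 123.9]
135 158 133 [ 11.7  -3.3 146.4]
[508.27482157 164.24846533 156.82997025] [-5.0738279   2.41784559  3.58282508] [0.38392924 1.19974783 0.01953443]
```

The lens pivots in the pads, so the clip point lags behind the bead. I'll push on while tilting the tool to drive the lower part forward.

```bash
python3 -m jog '[{"tx":-0.0015,"ty":0,"tz":0,"wx":0,"wy":-1,"wz":0},{"tx":-0.0025,"ty":0,"tz":0,"wx":0,"wy":-2,"wz":0},{"tx":-0.0035,"ty":0,"tz":0,"wx":0,"wy":-3,"wz":0},{"tx":-0.0045,"ty":0,"tz":0,"wx":0,"wy":-4,"wz":0},{"tx":-0.0045,"ty":0,"tz":0,"wx":0,"wy":-4,"wz":0},{"tx":-0.0045,"ty":0,"tz":0,"wx":0,"wy":-4,"wz":0}]'
python3 tilt.py
python3 - <<'E'
from h import *
im=robot.get_image("scene"); cv2.imwrite("pics/s4.png",cv2.resize(im["color"][180:300,240:360],None,fx=5,fy=5,interpolation=cv2.INTER_CUBIC))
E
```

```text
clock: 13.9
eef_pos: [511.0, 163.6, 156.7]
tcp_rot: [-3.141, 0.066, 2.84]
contact_force: [-9.0, 3.6, 5.9]
gripper_width: 0.187
finger_force: 60.0
20 40 46 [ 6.8 -5.3 30.7]
40 62 56 [-8.6 -5.  47.3]
68 90 102 [ 16.3 -29.2  79.4]
90 112 109 [ 18.8 -43.9 100.7]
112 135 103 [ 22.1   6.1 123.6]
135 158 33 [ 24.1  -5.9 140. ]
[510.98629525 163.59304029 156.70217205] [-8.85947945  1.928838    6.71110571] [ 0.60347258  2.28567756 -0.00556593]
```

View pics/s4.png

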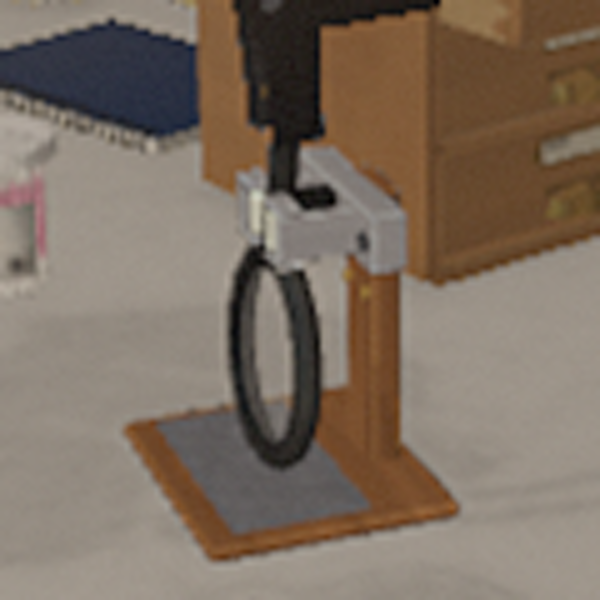

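```bash
cat > st.py <<'E'
from h import *
from sys import argv
im=robot.get_image("scene"); W=pts(im); th=np.radians(72.6); C=np.array([506.8,164.5,0])
ey=np.array([np.cos(th),np.sin(th),0]);ex=np.array([ey[1],-ey[0],0]);S=np.stack([(W-C)@ex,(W-C)@ey,W[...,2]],-1)
dark=(im["color"].max(-1)<100)&(abs(S[...,0])<30)&(abs(S[...,1])<60)
for a,b in((134,140),(140,146),(146,153),(90,100),(70,90),(50,70),(30,50),(15,30)):
    m=dark&(S[...,2]>a)&(S[...,2]<b)
    if a>100: m&=(abs(S[...,1])<9)&(S[...,0]<9)
    q=S[m]; print(a,b,len(q),np.median(q,0).round(1) if len(q) else "",np.percentile(q[:,0],[5,95]).round(1) if len(q) else "")
q=S[dark&(S[...,2]<60)]; print("lowest",np.percentile(q[:,2],[0,1,3]).round(1))
T=pose(); g=T[1]+T[0]@[0,0,-18.7]; print("bead stand",((g-C)@ex).round(1),((g-C)@ey).round(1),g[2].round(1))
s=robot.state();print("F",np.round(s["contact_force"],1),"M",np.round(s["wrist_torque"],2),s["clock"])
E
python3 st.py
```

```text
134 140 15 [ -2.6  -4.9 136.4] [-7.1  2.5]
140 146 16 [ -2.5  -4.5 143.5] [-6.7  5.8]
146 153 18 [ -1.   -5.  149.1] [-5.3  5.8]
90 100 49 [ -7.5 -31.4  95.6] [-10.7  -0.1]
70 90 96 [ -8.3 -39.8  80.7] [-12.   -1.9]
50 70 97 [-10.1 -44.9  59.8] [-13.5  -4.4]
30 50 111 [-12.    0.1  39. ] [-15.   -7.7]
15 30 71 [-14.7  -7.   24.1] [-17.1 -11.5]
lowest [6.5 7.1 7.4]
bead stand 3.1 0.3 175.3
F [-7.9  2.7  6.9] M [0.6  2.26 0.01] 14.05
```

The handle is between the rollers and past their peak, with the bead about 5 mm ahead of the clip point and a lean of about 0.1 rad. I'll ease the grip to let it pivot, and bring the bead back over the clip with the tool upright.

```bash
python3 -m jog '[{"tx":0,"ty":0,"tz":0,"wx":0,"wy":0,"wz":0},{"tx":0,"ty":0,"tz":0,"wx":0,"wy":0,"wz":0},{"tx":0.001,"ty":0,"tz":0,"wx":0,"wy":1,"wz":0},{"tx":0.002,"ty":0,"tz":0,"wx":0,"wy":2,"wz":0},{"tx":0.003,"ty":0,"tz":0,"wx":0,"wy":3,"wz":0},{"tx":0.004,"ty":0,"tz":0,"wx":0,"wy":4,"wz":0},{"tx":0.004,"ty":0,"tz":0,"wx":0,"wy":4,"wz":0},{"tx":0.004,"ty":0,"tz":0,"wx":0,"wy":4,"wz":0}]' 0 6
python3 st.py
```

```text
clock: 14.85
eef_pos: [509.9, 163.7, 156.8]
tcp_rot: [3.141, 0.001, 2.838]
contact_force: [1.2, 1.2, 1.9]
gripper_width: 0.208
finger_force: 6.0
134 140 16 [ -3.2  -4.  137. ] [-7.3  3.1]
140 146 16 [ -3.7  -3.8 143.4] [-7.1  2.2]
146 153 19 [ -3.   -4.6 149.4] [-7.   2.7]
90 100 51 [ -7.6 -31.3  95.2] [-10.4  -0.8]
70 90 95 [ -8.  -41.   80.2] [-11.   -2.5]
50 70 96 [ -9.9 -44.1  59.2] [-12.8  -4.2]
30 50 110 [-11.4   2.2  39.3] [-14.3  -6.1]
15 30 71 [-13.9  -4.5  23.9] [-16.4 -10.5]
lowest [4.9 6.8 7.3]
bead stand 2.9 0.1 175.5
F [1.8 1.6 1.3] M [ 0.22 -0.12  0.02] 14.9
```

```bash
python3 -m jog '[{"tx":0.001,"ty":0,"tz":-0.001,"wx":0,"wy":0,"wz":0},{"tx":0.002,"ty":0,"tz":-0.002,"wx":0,"wy":0,"wz":0},{"tx":0.003,"ty":0,"tz":-0.002,"wx":0,"wy":0,"wz":0},{"tx":0.003,"ty":0,"tz":-0.002,"wx":0,"wy":0,"wz":0},{"tx":0.003,"ty":0,"tz":-0.002,"wx":0,"wy":0,"wz":0}]' 0 6
python3 st.py; python3 - <<'E'
from h import *
im=robot.get_image("scene"); a=cv2.resize(im["color"][180:300,250:350],None,fx=4,fy=4,interpolation=cv2.INTER_CUBIC)
T=pose();im=robot.get_image("wrist"); b=cv2.resize(im["color"][160:400,220:420],None,fx=2,fy=2,interpolation=cv2.INTER_CUBIC)
cv2.imwrite("pics/s5.png",np.hstack([a,b]))
E
```

```text
clock: 15.4
eef_pos: [505.8, 164.4, 157.8]
tcp_rot: [-3.14, -0.001, 2.839]
contact_force: [1.4, 0.0, -5.7]
gripper_width: 0.207
finger_force: 6.0
134 140 15 [ -4.9  -6.4 136.8] [-9.1  1.9]
140 146 16 [ -2.2  -5.2 142.9] [-7.8  2.9]
146 153 19 [ -3.8  -5.  148.3] [-8.   2.2]
90 100 48 [ -4.7 -30.8  94.9] [-7.6  2.1]
70 90 95 [ -4.  -40.   80.6] [-7.5  2.3]
50 70 100 [ -4.3 -18.5  60.8] [-7.1  2.9]
30 50 113 [-4.3 -4.8 39.3] [-7.3  0.9]
15 30 67 [-5.5 -1.  23.9] [-7.3 -2.6]
lowest [6.1 6.9 7.3]
bead stand -0.8 -0.4 176.6
F [ 0.6  0.  -5.6] M [ 0.01 -0.2   0.03] 15.45
```

View pics/s5.png

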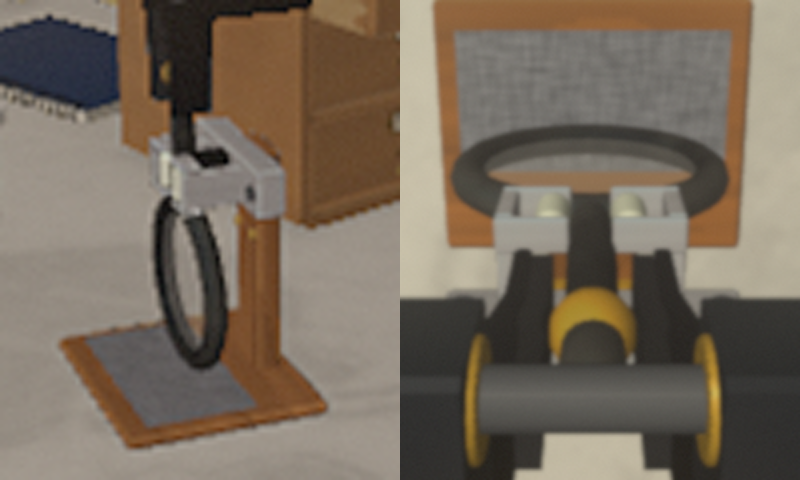

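The left view shows the lens upright in the clip over the felt. The right (wrist) view shows both rollers at (552,205) and (630,205) closed in front of the handle at (590,215). Next I clamp and lower the rim to the felt.

```bash
python3 -m jog '[{"tx":0,"ty":0,"tz":0,"wx":0,"wy":0,"wz":0},{"tx":0,"ty":0,"tz":0,"wx":0,"wy":0,"wz":0},{"tx":0,"ty":0,"tz":0.001,"wx":0,"wy":0,"wz":0},{"tx":0,"ty":0,"tz":0.002,"wx":0,"wy":0,"wz":0},{"tx":0,"ty":0,"tz":0.003,"wx":0,"wy":0,"wz":0},{"tx":0,"ty":0,"tz":0.004,"wx":0,"wy":0,"wz":0},{"tx":0,"ty":0,"tz":0.004,"wx":0,"wy":0,"wz":0},{"tx":0,"ty":0,"tz":0.004,"wx":0,"wy":0,"wz":0}]' 0 30
python3 st.py|tail -2
python3 -m jog '[{"tx":0,"ty":0,"tz":0.0005,"wx":0,"wy":0,"wz":0},{"tx":0,"ty":0,"tz":0.001,"wx":0,"wy":0,"wz":0},{"tx":0,"ty":0,"tz":0.001,"wx":0,"wy":0,"wz":0},{"tx":0,"ty":0,"tz":0.001,"wx":0,"wy":0,"wz":0}]'
python3 st.py|tail -2
```

```text
clock: 16.35
eef_pos: [506.8, 165.0, 154.9]
tcp_rot: [3.141, 0.001, 2.839]
contact_force: [0.9, -0.4, 3.7]
gripper_width: 0.197
finger_force: 30.0
bead stand -0.2 0.4 173.5
F [ 1.4 -0.2  3.3] M [-0.05 -0.34  0.03] 16.4
clock: 16.8
eef_pos: [506.7, 164.8, 153.7]
tcp_rot: [3.141, 0.001, 2.839]
contact_force: [1.6, -0.1, 4.5]
gripper_width: 0.192
finger_force: 30.0
bead stand -0.2 0.3 172.4
F [2.3 0.1 5.1] M [-0.13 -0.39  0.06] 16.85
```

```bash
for i in 1 2; do python3 -m jog '[{"tx":0,"ty":0,"tz":0.0005,"wx":0,"wy":0,"wz":0},{"tx":0,"ty":0,"tz":0.001,"wx":0,"wy":0,"wz":0},{"tx":0,"ty":0,"tz":0.001,"wx":0,"wy":0,"wz":0},{"tx":0,"ty":0,"tz":0.001,"wx":0,"wy":0,"wz":0}]' | grep -E "eef|contact"; done
python3 st.py
```

```text
eef_pos: [506.8, 164.9, 153.5]
contact_force: [1.2, -1.1, 8.5]
eef_pos: [506.9, 165.0, 153.3]
contact_force: [-0.5, -0.3, 13.3]
134 140 16 [ -4.4  -3.7 136.9] [-8.1  2.9]
140 146 17 [ -2.3  -4.1 142.9] [-7.4  3.1]
146 153 7 [ -1.8  -4.8 147.8] [-7.   2.5]
90 100 50 [ -5.2 -25.1  95.7] [-7.9  1.8]
70 90 97 [ -4.7 -37.3  79.5] [-7.8  1.8]
50 70 96 [ -5.1 -41.7  59.3] [-8.1  0.1]
30 50 107 [-5.   0.8 39.7] [-8.2 -0.5]
15 30 86 [-5.7 -3.8 22.9] [-8.3 -2.6]
lowest [6.3 7.3 7.6]
bead stand -0.1 0.5 172.0
F [-0.4 -1.2 12.9] M [-0.33  0.15  0.01] 17.7
```

The rim is on the felt: force rose and z stalled at 153.3. I'll relieve the press, open the fingers and check before withdrawing.

```bash
python3 -m jog '[{"tx":0,"ty":0,"tz":-0.001,"wx":0,"wy":0,"wz":0},{"tx":0,"ty":0,"tz":-0.0015,"wx":0,"wy":0,"wz":0},{"tx":0,"ty":0,"tz":-0.0015,"wx":0,"wy":0,"wz":0}]' 0 30 | grep contact
python3 -m jog '[{"tx":0,"ty":0,"tz":0,"wx":0,"wy":0,"wz":0},{"tx":0,"ty":0,"tz":0,"wx":0,"wy":0,"wz":0},{"tx":0,"ty":0,"tz":0,"wx":0,"wy":0,"wz":0}]' 0 5 | grep contact
python3 -m jog '[{"tx":0,"ty":0,"tz":0,"wx":0,"wy":0,"wz":0},{"tx":0,"ty":0,"tz":0,"wx":0,"wy":0,"wz":0},{"tx":0,"ty":0,"tz":0,"wx":0,"wy":0,"wz":0},{"tx":0,"ty":0,"tz":0,"wx":0,"wy":0,"wz":0},{"tx":0,"ty":0,"tz":0,"wx":0,"wy":0,"wz":0},{"tx":0,"ty":0,"tz":0,"wx":0,"wy":0,"wz":0}]' 0.045 10
python3 st.py
```

```text
contact_force: [1.7, 0.3, 6.0]
contact_force: [0.6, -0.4, 5.9]
clock: 18.9
eef_pos: [506.2, 164.7, 152.8]
tcp_rot: [-3.141, -0.0, 2.839]
contact_force: [0.1, 0.3, 0.2]
gripper_width: 0.51
finger_force: 0.0
134 140 16 [ -3.   -4.7 137. ] [-8.4  2.6]
140 146 12 [ -4.8  -4.  142.2] [-7.8  1.8]
146 153 2 [ -8.   -4.4 151. ] [-8.5 -7.5]
90 100 57 [ -5.6 -24.7  96.3] [-8.2  1.8]
70 90 95 [ -4.2 -38.5  80.3] [-7.6  1.9]
50 70 93 [ -4.8 -43.2  60. ] [-7.4  0.7]
30 50 109 [-5.1 -0.5 39.1] [-7.8 -0.3]
15 30 83 [-5.8 -2.5 22.5] [-8.3 -3.3]
lowest [6.5 6.9 7.4]
bead stand -0.5 0.1 171.6
F [-0.9  0.4  0.2] M [-0.03  0.01  0.  ] 18.95
```

```bash
python3 -m jog '[{"tx":0,"ty":0,"tz":-0.02,"wx":0,"wy":0,"wz":0},{"tx":0,"ty":0,"tz":-0.05,"wx":0,"wy":0,"wz":0},{"tx":0,"ty":0,"tz":-0.08,"wx":0,"wy":0,"wz":0},{"tx":0,"ty":0,"tz":-0.11,"wx":0,"wy":0,"wz":0},{"tx":-0.02,"ty":0,"tz":-0.12,"wx":0,"wy":0,"wz":0},{"tx":-0.03,"ty":0,"tz":-0.12,"wx":0,"wy":0,"wz":0},{"tx":-0.03,"ty":0,"tz":-0.12,"wx":0,"wy":0,"wz":0},{"tx":-0.03,"ty":0,"tz":-0.12,"wx":0,"wy":0,"wz":0}]'
python3 st.py; python3 - <<'E'
from h import *
T=pose();im=robot.get_image("wrist"); np.savez("w6.npz",T0=T[0],T1=T[1],**im)
a=cv2.resize(im["color"][130:330,240:400],None,fx=2.5,fy=2.5,interpolation=cv2.INTER_CUBIC)
im=robot.get_image("scene"); b=cv2.resize(im["color"][170:295,250:350],None,fx=4,fy=4,interpolation=cv2.INTER_CUBIC)
cv2.imwrite("pics/fin.png",np.hstack([a,b]))
E
```

```text
clock: 19.75
eef_pos: [534.0, 155.7, 271.4]
tcp_rot: [-3.14, -0.003, 2.838]
contact_force: [-0.5, 0.8, 0.0]
gripper_width: 0.517
finger_force: 0.0
134 140 15 [ -2.9  -4.2 137.1] [-7.3  3. ]
140 146 17 [ -2.4  -4.3 142.7] [-8.   3.2]
146 153 17 [ -4.1  -4.7 149.6] [-7.6  3. ]
90 100 54 [ -5.5 -24.4  95.5] [-8.2  1.5]
70 90 95 [ -4.5 -36.8  80.8] [-7.8  2. ]
50 70 96 [ -5.  -43.4  59.4] [-7.6  0.8]
30 50 105 [-5.2  2.2 38.9] [-8.2 -0.1]
15 30 83 [-5.4 -3.3 22.5] [-8.5 -2.5]
lowest [6.3 6.9 7.5]
bead stand 28.4 -0.1 290.2
F [-0.6  0.3 -0.3] M [-0.   -0.02 -0.08] 19.8
```

View pics/fin.png

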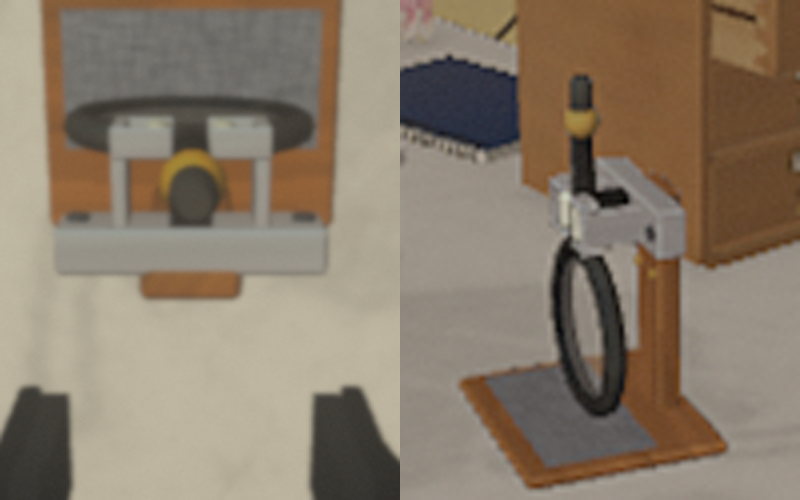

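The lens stands upright and square in the clip, released, with the handle end at crop (195,195) and the bar's front edge along row 228 from 57 to 327. Last check: the handle's distance to the bar in the same image (should be 23 mm).

```bash
python3 - <<'E'
from h import *
im=np.load("w6.npz");M=im["mount"];T0,T1=im["T0"],im["T1"]
def ray(U,V,z):
    u=(U+.5)/2.5-.5+240;v=(V+.5)/2.5-.5+130
    d=T0@M[:3,:3]@np.array([(u-im["cx"])/im["fx"],(v-im["cy"])/im["fy"],1]);C=T0@M[:3,3]+T1
    return C+d*(z-C[2])/d[2]
fl,fr=ray(56,229,133),ray(328,229,133);W=pts(im,(T0,T1))
n=(fr-fl)[:2];L=np.linalg.norm(n);n/=L;ex=np.array([n[1],-n[0]]);mid=((fl+fr)/2)[:2]
m=(W[...,2]>189)&(W[...,2]<200);m[:180]=0;m[:,:295]=0;m[:,345:]=0;m[230:]=0;q=W[m]
print("bar",L,fl,fr,"top pts",len(q),np.median(q,0)); 
c=np.array(cv2.minEnclosingCircle(q[:,:2].astype(np.float32))[0]) if len(q) else 0
for p in(c,ray(195,195,194)[:2]): print("handle top: ahead of bar front (23)",(mid-p)@ex,"lateral",(p-mid)@n)
E
```

```text
bar 88.23814834416548 [516.637717   117.06286783 133.        ] [542.90635381 201.30020838 133.        ] top pts 303 [506.55672475 166.43347129 194.04284964]
handle top: ahead of bar front (23) 23.52948414588481 lateral 0.0134813504287173
handle top: ahead of bar front (23) 24.830444492955714 lateral 0.7540592953530679
```

The handle axis measures 23.5 mm from the bar front (23 nominal) and 0 mm sideways, with its top at 194 mm (195 nominal), so it is home with the rim on the felt.

```bash
python3 -c "
from station import robot
print(robot.close_job())"
```

```text
the job is handed in; nothing more can be done
None
```

The hand lens is standing upright and square in its stand, with the rim on the felt and the handle home in the clip. It is released, the bystanders were never approached, and the job is handed in; no verdict came back.

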